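# Load sample blocks into a microscope's sprung specimen track

## Task

Load the specimen track of the microscope: draw the sprung follower back to its buffer, push its handle sideways so that the cross bolt goes behind the catch plate and holds it open by itself, and set both resin sample blocks from the tray flat on the track floor, one behind the other between end stop and follower. Then draw the bolt back in and keep hold of the handle while you ease the follower forward (it must not snap shut) until it holds the two blocks in a tight row against the end stop, and let go. The blocks chip easily: do not tip them or press them hard against the track, do not wrench the follower against its buffer or catch, and leave the bottle, the jar and the brush where they are.

Things in the scene. Friction and masses are not known exactly. Their poses are not given: they have to be found in the camera images.
- carrier: Fixed microscope base, grey plate 345 x 130 x 16 mm with an aluminium specimen track on it. Origin on the bench below the middle of the end stop's working face; +x runs along the track from the end stop to the rear (the way the follower is drawn back), +y across, z up. The column (radius up to 24 mm, 240 mm high) stands at x = -125 mm, the head swung out beyond it.
- end_stop (a point): Foot of the end stop's working face, at x = 0, y = 0, z = 26 mm (track floor) of carrier. The steel stop is 24 mm high over the floor. The channel before it is 24 mm wide (y = -12 to 12) between rails that rise 12 mm above the floor (top z = 38 mm, outer faces y = +-20 mm), with 1.5 mm bevels on the inner top edges.
- buffer (a point): Middle of the front face of the fixed rear buffer bracket, where the follower's back end stops: x = 142, y = 0, z = 37 mm of carrier; its top is at z = 48 mm.
- catch (a point): Upper inner rear corner of the catch plate: x = 116.5, y = -12.5, z = 56 mm of carrier. The catch is an upright steel plate 4 mm thick (x = 112.5 to 116.5 mm) standing on the -y rail, from y = -12.5 to -26 mm, top at z = 56 mm. Its rear face holds the follower's cross bolt when that is pushed out behind it.
- follower: Sprung steel follower shoe, 40 x 22 x 22 mm, sliding in the track. Origin on the track floor in the middle of its front (pushing) face, at x = 10 mm + follower_slide of carrier; same axes as carrier. Its handle stands 22 mm behind the front face.
- follower_slide (a joint): Travel in m: 0 at rest in the empty track, growing to the rear; 0.092 at the buffer, where the cross bolt stands 2.5 mm clear behind the catch plate; 0.0895 when held by the catch; 0.050 when it rests on two blocks in a tight row. The spring pulls it forward with 6.5 N at 0, rising to 8.8 N at 0.092; let go, it would snap forward at 0.4 m/s.
- bolt_slide (a joint): How far the cross bolt, with the handle on it, is pushed out to -y, in m: 0 = middle of the follower (bolt drawn in), end of travel 0.009. It slides with about 1.2 N of friction, has no spring and stays where it is put. Below 0.002 it passes the catch plate; pushed out by 0.005 or more behind the plate it is caught.
- handle: Cross bolt with an upright black handle, on top of the follower shoe 22 mm behind its front face. The steel bolt is 10 mm (along the track) x 20 mm (across) x 6 mm, underside 49 mm above the bench, where the origin lies in its middle; x along the track, z up. It slides across the follower with joint bolt_slide.
- handle_grip (a point): Middle of the handle's black grip, 25 mm above the bolt's underside (z = 74 mm above the bench). The grip is 10 mm thick along the track and 16 mm across, with its top at z = 93 mm; it is free for the fingers from z = 56 mm up. Pinch it along the track direction.
- block_a: Sample block of clear amber resin with a paint sample in its upper face, 30 (x) x 22 (y) x 28 mm (z), about 30 g. Origin in the middle of the underside. Grip it across its 22 mm width, near the top; it lies in the track with its long side along the track, either way round.
- block_b: The other sample block, of the same size and kind as block_a; either may lie next to the end stop.
- tray: Fixed white tray 160 x 120 x 8 mm, walls and floor 3 mm, in which the blocks start standing on their undersides. Origin under its centre.
- solvent: Amber bottle, 52 mm across, 95 mm high, origin under its centre; leave alone.
- swab_jar: Glass jar with a white lid, 60 mm across, 60 mm high, origin under its centre; leave alone.
- brush: Brush lying on the bench, 190 mm long along its x; leave alone.
Things that resemble listed ones, but are neither listed nor needed, are in the scene too. What is shaped like the block_b but blue is not meant. Leave any yellow look-alike of the block_a alone.

How it is judged (in metres and radians):
On the way, in this order (a step that is already met when the one before it is completed fails the run):
1. the follower is drawn back and stays on its catch with the fingers off it (value of joint follower_slide above 0.086 m and value of joint bolt_slide above 0.003 m and contact force between the fingers and carrier below 0.2 N), for 0.3 s.
2. both blocks lie flat in the track between end stop and follower while the catch still holds the follower (value of joint follower_slide above 0.086 m and x of block_a in the frame of carrier between 0.012 and 0.09 m and y of block_a in the frame of carrier between -0.0025 and 0.0025 m and z of block_a in the frame of carrier between 0.022 and 0.029 m and angle between each of block_a, block_b's own z axis and vertical below 0.08 rad and x of block_b in the frame of carrier between 0.012 and 0.09 m and y of block_b in the frame of carrier between -0.0025 and 0.0025 m and z of block_b in the frame of carrier between 0.022 and 0.029 m), for 0.2 s.
At the end, for the whole second after the job is handed in: Both blocks lie flat on the track floor (tilt below 0.08 rad, within 2.5 mm of the middle line) in a tight row against the end stop (centres under 32.5 mm apart), the follower resting on them (follower_slide 0.047 to 0.0525), all at rest, and the fingers off everything (x of block_a in the frame of carrier between 0.012 and 0.049 m and y of block_a in the frame of carrier between -0.0025 and 0.0025 m and z of block_a in the frame of carrier between 0.022 and 0.029 m and angle between each of block_a, block_b's own z axis and vertical below 0.08 rad and x of block_b in the frame of carrier between 0.012 and 0.049 m and y of block_b in the frame of carrier between -0.0025 and 0.0025 m and z of block_b in the frame of carrier between 0.022 and 0.029 m and distance between block_a and block_b below 0.0325 m and value of joint follower_slide between 0.047 and 0.0525 m and velocity of joint follower_slide between -0.01 and 0.01 m/s and contact force between the fingers and carrier below 0.2 N and linear speed of each of block_a, block_b below 0.01 m/s); the robot touches nothing.
It fails at once if the follower snaps forward, faster than 0.3 m/s (velocity of joint follower_slide below -0.3 m/s).
It fails at once if a block is pressed against the track, the end stop or the follower with more than 40 N (contact force between any of block_a, block_b and carrier above 40 N).
It fails at once if the follower or its handle is forced against the buffer or the catch with more than 30 N (contact force between follower and carrier above 30 N).
It fails at once if a block is tipped over (angle between any of block_a, block_b's own z axis and vertical above 0.7 rad).
It fails at once if the bottle, the jar or the brush is moved by more than 30 mm (distance of any of solvent, swab_jar, brush from where it was at the start of the episode above 0.03 m).
It also fails if it takes over 72 s, if anything falls off the work surface, if the arm or the gripper's body presses on something with over 40 N, if the wrist force passes 120 N, or if a joint passes its speed limit or range.

## Robot

A 6-joint arm with a two-finger parallel gripper is mounted at the origin on the work surface. World frame = base frame: x ahead of the robot, y to its left, z up, the work surface at z = 0. Lengths are in m, angles in degrees, forces in N, time in s.
With the tool pointing down it reaches from about 0.35 to 0.8 m from the base axis. Payload 7.3 kg.
Tool frame: the origin (TCP) lies midway between the tips of the shut fingers; the grasp point (between the pads) lies grip_point_offset behind it (grip_point_offset is the distance from the TCP to the grasp point, in m); z points along the fingers, y is the line along which they close (so a half turn about z gives the same grasp; the last joint's range is limited). The gripper opens to 85 mm and grips with 20 to 120 N. Pads are 22 mm wide; open, the fingers measure 114 mm over their backs; the gripper's body (76 mm by 85 mm) begins 54 mm behind the grasp point. The pads swing forward as they close: fully open they stand 13 mm farther back than shut.
Start: joints at [54.775, 19.595, 87.324, -0, 73.075, -8.365], TCP at [0.237, 0.468, 0.231] pointing down, gripper open.
Joint ranges: [-145.02, 145.02], [-44.19, 115.74], [2.07, 154.8], [-57.11, 237.11], [16.16, 152.29], [-177.93, 177.93]. Speed limits (degrees/s): [147.25, 147.25, 180, 180, 180, 180].

## Interface

Orientations are given as [roll, pitch, yaw] about the fixed x, y, z axes, in that order (R = Rz(yaw) Ry(pitch) Rx(roll)).
In Python, from rig import * gives the robot as it stands. Calls block until the motion is done:
- move_pose(position, orientation): joint-space move of the TCP to a pose.
- movel(position, rot=None, rate=0.15): straight line of the TCP; rot=None keeps the orientation; rate is the mean speed in m/s.
- goto_joints(angles): joint-space move.
- move_gripper(opening, newtons=None): finger opening in m; newtons is the grip in N (None keeps the last); returns when the fingers have stopped.
- dwell(seconds).
- solve_ik(position, orientation): joint angles nearest the present ones, or None.
- get_state(): the state.
- capture(name): name is "scene" or "side" or "wrist"; returns a dict with "frame" (400x640x3 uint8, red, green, blue), "depth" (400x640 float32, m along the optical axis (not along the pixel's ray), 0 where there is no reading), "camera_matrix" (3x3 intrinsics, pixels), "T" (4x4, takes a point from camera to world coordinates); the wrist camera has in their place "mount" (4x4, takes a point from camera to tool coordinates, whose origin is the TCP and whose axes are the flange's). Camera axes: x right, y up, looking along -z (the intrinsics and any distortion apply to the point x, -y, -z); pixel columns grow to the right and rows downward; lengths in m; the calibration is good to about 2 mm. A picture is of the moment at which its call begins: read the wrist's pose just before it.
A pose or a line that the arm cannot do raises IKError and nothing moves.
- sign_off(): hands the job in; it is judged then, once.
Trained networks look in a picture, given as the dict that the camera call returned (one of the last four; its "shot" number tells which), for a name from the list of things; names that differ only in an ending like _2 or _b are one class to them, and where a whole thing is asked for, a point or a joint stands for the part that bears it (a point fixed in the world has none). Each returns a list of dicts, best first, with "score" (0 to 1); they miss things now and then, are a little off and sometimes report something else, mostly with a low value. They report only what shows in the picture. A call takes as long as a camera call. They do not tell look-alikes from the thing itself.
- look_for(picture, target): "extent" ([left, top, right, bottom] in pixels, round what is visible of it).
- place_of(picture, target): "point" ([row, column] in pixels: a listed point, or the origin of a listed thing).
The state is a dict: "t": time; "joint_positions": joint angles; "joint_vel": joint speeds; "joint_torque": joint torques, N m; "tool_pos": TCP position; "ee_rot": TCP orientation; "wrist_force": force on the tool from outside, world axes, zero at the start; "wrist_torque": the same for the moment, N m; "opening": finger opening in m; "finger_force": force on a finger pad.
Only numpy, scipy, OpenCV 4.12 (cv2) and the standard library are available. Lean on these libraries where they do the work, as an engineer would, in place of code of your own. Each camera call takes 0.05 s, during which the arm holds its last target. There are 200 camera calls.

## Working session

There is one attempt and no reset: what is moved stays moved. The work goes in short steps, each a Python script; the robot and the scene stay as the last script left them, time stands still between calls to the robot, and variables do not carry over. Pictures are saved under pics/ and viewed, at most 10 in all, crops included, and the job is handed in when it is done.

```bash
mkdir -p pics; ls; cat > h.py <<'E'
from rig import *
import numpy as np, cv2
from scipy.spatial.transform import Rotation as R
def T_of(p, st=None):
    if 'T' in p: return np.array(p['T'])
    T=np.eye(4); T[:3,:3]=R.from_euler('xyz',st['ee_rot'],degrees=True).as_matrix(); T[:3,3]=st['tool_pos']
    return T@np.array(p['mount'])
def cloud(p, st=None):
    K=np.array(p['camera_matrix']); d=p['depth']; T=T_of(p,st)
    v,u=np.mgrid[:d.shape[0],:d.shape[1]]
    P=np.stack([(u-K[0,2])/K[0,0]*d,-(v-K[1,2])/K[1,1]*d,-d],-1)
    W=P@T[:3,:3].T+T[:3,3]; W[d==0]=np.nan
    return W
def on_plane(p,rc,z,st=None):
    K=np.array(p['camera_matrix']); T=T_of(p,st)
    r=T[:3,:3]@np.array([(rc[1]-K[0,2])/K[0,0],-(rc[0]-K[1,2])/K[1,1],-1])
    return T[:3,3]+r*(z-T[2,3])/r[2]
def save(p,n): cv2.imwrite(f'pics/{n}.png',p['frame'][:,:,::-1])
E
python3 - <<'E'
from h import *
np.set_printoptions(precision=4,suppress=True)
s=get_state(); print(s)
for c in ('scene','side'):
    p=capture(c); save(p,c+'0'); W=cloud(p); print(c,p['camera_matrix'],p['T'],list(p))
    np.savez(f'{c}0.npz',f=p['frame'],d=p['depth'],W=W)
    for n in ('block_a','handle','handle_grip','end_stop','buffer','catch','carrier','follower','tray','solvent','swab_jar','brush'):
        for o in place_of(p,n)[:5]:
            r,cc=map(int,np.round(o['point'])); print(n,o['score'],o['point'],W[min(max(r,0),399),min(max(cc,0),639)])
E
```

```text
pics
{'t': 0.0, 'joint_positions': array([54.7753, 19.638 , 87.38  , -0.0002, 73.0763, -8.3657]), 'joint_vel': array([-0.0514,  0.1092, -0.0219,  0.0563, -0.0237, -0.1181]), 'joint_torque': array([  0.0007, -43.3682, -24.6014,  -0.0001,   0.008 ,  -0.    ]), 'tool_pos': array([0.2369, 0.468 , 0.2306]), 'ee_rot': array([-179.9067,   -0.0135,  153.141 ]), 'wrist_force': array([ 0.3414, -0.4633,  0.1834]), 'wrist_torque': array([0.0296, 0.0664, 0.0281]), 'finger_force': 0.0, 'opening': 0.08544557042773676}
scene [[466.2972   0.     315.9567]
 [  0.     466.2972 199.5417]
 [  0.       0.       1.    ]] [[-0.5014 -0.6654  0.553   1.1354]
 [ 0.865  -0.3996  0.3035  0.1918]
 [ 0.019   0.6305  0.7759  0.8676]
 [ 0.      0.      0.      1.    ]] ['frame', 'depth', 'camera_matrix', 'T', 'shot']
block_a 0.69 [192.0, 275.1] [ 0.5613 -0.2345  0.0199]
block_a 0.69 [228.9, 253.8] [ 0.6713 -0.2188  0.013 ]
block_a 0.6 [147.5, 310.6] [ 0.3768 -0.244   0.0049]
block_a 0.47 [176.6, 299.8] [ 0.4833 -0.2128  0.0111]
block_a 0.32 [267.3, 283.9] [ 0.7366 -0.0961  0.0477]
handle 0.4 [244.2, 436.0] [0.5321 0
[... 1154 characters left out ...]
 [ 0.4687 -0.2338  0.025 ]
handle 0.43 [152.9, 263.9] [0.5157 0.139  0.0477]
handle_grip 0.53 [143.7, 266.0] [0.5241 0.1395 0.0743]
handle_grip 0.22 [130.9, 321.6] [0.7435 0.1991 0.0158]
end_stop 0.94 [154.8, 260.1] [0.509  0.1525 0.0358]
buffer 0.77 [177.2, 283.8] [0.5164 0.0251 0.0354]
catch 0.55 [161.7, 276.5] [0.5333 0.1028 0.0321]
carrier 0.73 [159.1, 261.7] [0.5045 0.1309 0.0363]
carrier 0.45 [150.3, 263.7] [0.5179 0.1424 0.055 ]
follower 0.75 [154.3, 260.1] [0.5114 0.1573 0.0356]
tray 0.71 [244.9, 337.5] [ 0.5152 -0.2388  0.0023]
solvent 0.55 [190.1, 372.6] [ 0.6969 -0.1285  0.0191]
swab_jar 0.88 [129.0, 318.4] [0.7303 0.2012 0.026 ]
brush 0.58 [291.5, 401.4] [ 0.5407 -0.4386  0.0171]
```

View pics/scene0.png

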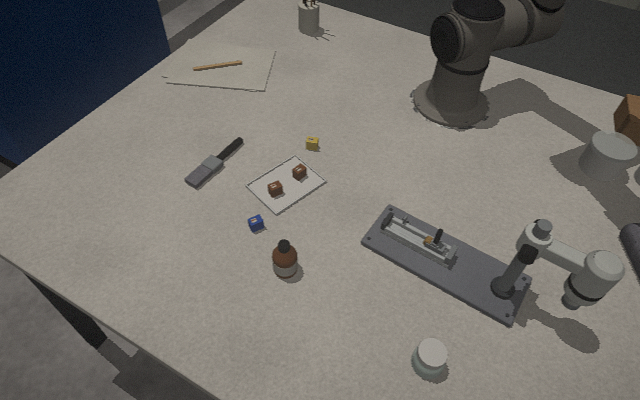

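View pics/side0.png

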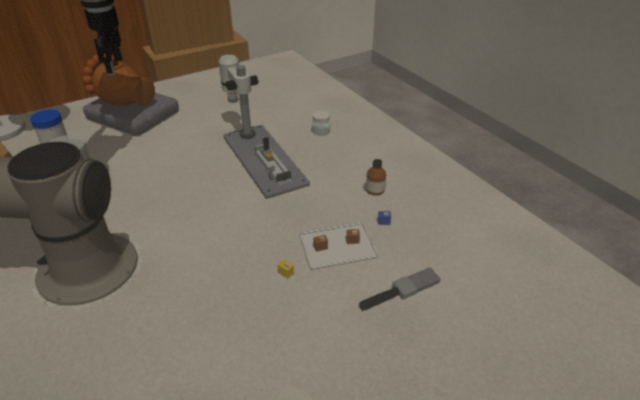

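The scene view shows the tray with two amber blocks (275,188) and (300,171), and yellow (312,144) and blue (256,222) decoys. The carrier shows its handle at (437,238) and its column at (510,280). The side view agrees. Next I'll take wrist views from a raised pose.

```bash
python3 - <<'E'
from h import *
np.set_printoptions(precision=4,suppress=True)
x,y,z=get_state()['tool_pos']
movel([x,y,0.42],rate=0.4)
p=capture('wrist'); print(p['mount'],p['camera_matrix'])
for q in ([0.50,0.09,0.34],):
    for yaw in (0,90,-90,180): print(yaw,solve_ik(q,[180,0,yaw]))
W=np.load('scene0.npz')['W'].reshape(-1,3); m=(W[:,2]>0.12)&(W[:,0]>0.35)&(W[:,1]>0.1)
w=W[m]; print(len(w),w.min(0),w.max(0), np.median(w,0))
E
```

```text
[[-0.0002  0.9564  0.2922  0.0753]
 [ 1.      0.0003  0.     -0.0004]
 [-0.0001  0.2922 -0.9564 -0.1424]
 [ 0.      0.      0.      1.    ]] [[340.1159   0.     318.0843]
 [  0.     340.1159 194.9634]
 [  0.       0.       1.    ]]
0 [ 1.5548 14.2452 77.8026 -0.     87.9521 91.5548]
90 [ 1.5548 14.2452 77.8026 -0.     87.9521  1.5548]
-90 None
180 [  1.5548  14.2452  77.8026   0.      87.9521 -88.4452]
4364 [0.4923 0.2785 0.12  ] [0.5846 0.441  0.2427] [0.5566 0.3827 0.2046]
```

```bash
python3 - <<'E'
from h import *
np.set_printoptions(precision=4,suppress=True)
move_pose([0.46,0.09,0.24],[180,0,0])
dwell(0.2)
s=get_state(); p=capture('wrist'); save(p,'w1'); W=cloud(p,s); print(s['t'],s['tool_pos'],s['ee_rot'])
np.savez('w1.npz',f=p['frame'],d=p['depth'],W=W)
for n,z in (('handle',.049),('handle_grip',.074),('end_stop',.026),('buffer',.037),('catch',.056),('carrier',0),('follower',.026)):
    for o in place_of(p,n)[:3]:
        print(n,o['score'],o['point'],on_plane(p,o['point'],z,s))
E
```

```text
3.9083 [0.46   0.0906 0.2402] [-179.9948   -0.0235    0.0823]
handle 0.66 [100.8, 263.4] [0.525  0.1424 0.049 ]
handle 0.35 [98.8, 241.5] [0.5268 0.163  0.049 ]
handle_grip 0.75 [103.2, 259.5] [0.5236 0.1421 0.074 ]
end_stop 0.62 [99.8, 232.0] [0.5253 0.1777 0.026 ]
buffer 0.84 [110.9, 377.4] [0.5152 0.0321 0.037 ]
buffer 0.66 [74.2, 636.4] [ 0.5497 -0.2144  0.037 ]
catch 0.96 [126.5, 347.9] [0.5018 0.0625 0.056 ]
catch 0.66 [145.7, 593.0] [ 0.4839 -0.1737  0.056 ]
carrier 0.64 [97.8, 238.6] [0.5268 0.1767 0.    ]
follower 0.91 [102.9, 243.1] [0.5223 0.1667 0.026 ]
```

View pics/w1.png

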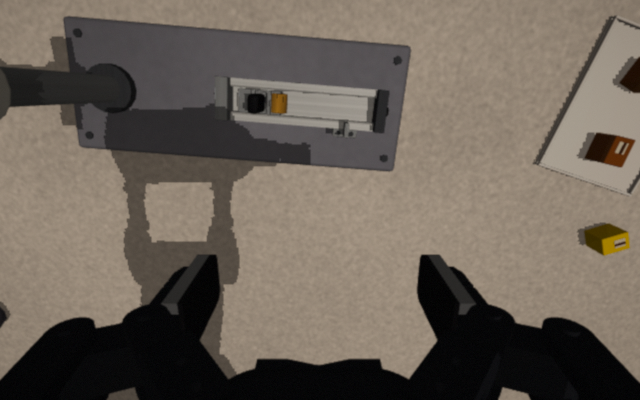

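The plate spans about (65..410, 17..170). The end stop is at (222,98), the handle at (257,102), the buffer at (381,110) and the catch at (346,129). The track runs along world -y. I'll fit the carrier pose from the depth.

```bash
python3 - <<'E'
from h import *
np.set_printoptions(precision=4,suppress=True)
W=np.load('w1.npz')['W']; P=W[:200,:430].reshape(-1,3); P=P[~np.isnan(P[:,0])]
pl=P[(P[:,2]>.009)&(P[:,2]<.022)&(P[:,1]>-.05)]
print('z bench',np.median(P[(P[:,2]<.008)][:,2]),'plate',np.median(pl[:,2]))
print('plate rect',cv2.minAreaRect((pl[:,:2]*1000).astype(np.float32)))
r=P[(P[:,2]>.0345)&(P[:,2]<.041)&(P[:,1]>-.02)&(P[:,1]<.22)]
print('rails z',np.median(r[:,2]))
yaw=np.deg2rad(-90-0)
# direction by fitting outer rail edges
def prof(v,w): h,e=np.histogram(v,np.arange(v.min(),v.max()+w,w)); return h,e
best=None
for a in np.arange(-100,-80,.1):
    c,s=np.cos(np.deg2rad(a)),np.sin(np.deg2rad(a))
    l=-s*r[:,0]+c*r[:,1]
    h=np.histogram(l,np.arange(l.min(),l.max(),.001))[0]
    q=(h.astype(float)**2).sum()
    if best is None or q>best[0]: best=(q,a)
print('yaw',best)
for a in (best[1],):
    c,s=np.cos(np.deg2rad(a)),np.sin(np.deg2rad(a)); M=np.array([[c,s,0],[-s,c,0],[0,0,1]])
    Q=P@M.T
    R_=Q[(P[:,2]>.0345)&(P[:,2]<.041)&(P[:,1]>-.02)&(P[:,1]<.22)]
    h,e=prof(R_[:,1],.001); print([(round(x,3),int(n)) for x,n in zip(e,h) if n>8])
    mid=np.median(R_[:,1])
    for lab,lo,hi in (('z>42',.042,.2),):
        k=Q[(Q[:,2]>lo)&(Q[:,2]<hi)&(P[:,1]>-.02)&(P[:,1]<.22)]
        h,e=prof(k[:,0],.002)
        for x,n in zip(e,h):
            if n: 
                kk=k[(k[:,0]>=x)&(k[:,0]<x+.002)]; print(round(x,3),int(n),'y',kk[:,1].min().round(4),kk[:,1].max().round(4),'z',np.median(kk[:,2]).round(4),kk[:,2].max().round(4))
E
```

```text
z bench -0.0002993973244612147 plate 0.01567290920625447
plate rect ((526.972412109375, 173.8160858154297), (345.44207763671875, 130.3988494873047), 85.55684661865234)
rails z 0.03758707804439115
yaw (np.float64(373836.0), np.float64(-94.50000000000031))
[(np.float64(0.484), 16), (np.float64(0.485), 17), (np.float64(0.486), 16), (np.float64(0.487), 20), (np.float64(0.488), 19), (np.float64(0.489), 21), (np.float64(0.49), 20), (np.float64(0.491), 24), (np.float64(0.492), 133), (np.float64(0.493), 145), (np.float64(0.494), 136), (np.float64(0.495), 149), (np.float64(0.496), 138), (np.float64(0.497), 144), (np.float64(0.498), 149), (np.float64(0.499), 149), (np.float64(0.5), 22), (np.float64(0.524), 154), (np.float64(0.525), 159), (np.float64(0.526), 161), (np.float64(0.527), 162), (np.float64(0.528), 161), (np.float64(0.529), 164), (np.float64(0.53), 163), (np.float64(0.531), 161)]
-0.229 87 y 0.4917 0.5308 z 0.0498 0.0518
-0.227 89 y 0.4917 0.5309 z 0.0497 0.0519
-0.225 93 y 0.492 0.5312 z 0.0496 0.0515
-0.223 93 y 0.4921 0.5313 z 0.0496 0.0516
-0.221 102 y 0.4923 0.5314 z 0.0498 0.05
[... 705 characters left out ...]
177 64 y 0.5006 0.5226 z 0.0496 0.054
-0.175 46 y 0.5015 0.5226 z 0.0492 0.0512
-0.173 47 y 0.5007 0.522 z 0.05 0.0515
-0.171 52 y 0.5008 0.5221 z 0.0502 0.0523
-0.169 54 y 0.501 0.5223 z 0.0501 0.0516
-0.167 46 y 0.5031 0.5206 z 0.0495 0.0514
-0.165 43 y 0.5033 0.5199 z 0.0482 0.0508
-0.163 45 y 0.5032 0.52 z 0.0457 0.0486
-0.105 41 y 0.4862 0.4993 z 0.0551 0.0575
-0.103 33 y 0.4863 0.4992 z 0.0557 0.0575
-0.101 6 y 0.4882 0.4987 z 0.055 0.056
-0.077 26 y 0.4933 0.5306 z 0.0449 0.0481
-0.075 105 y 0.4924 0.5316 z 0.0476 0.0496
-0.073 87 y 0.4924 0.5309 z 0.0478 0.0494
-0.071 90 y 0.4926 0.531 z 0.0477 0.0496
-0.069 91 y 0.4917 0.5312 z 0.0478 0.0509
-0.067 77 y 0.4922 0.5313 z 0.0475 0.0492
```

```bash
cat >> h.py <<'E'
def fit_carrier(W,lo=None):
    "plate rectangle and rails -> (yaw deg, x0, y0) with carrier frame rotated by yaw about world origin"
    P=W.reshape(-1,3); P=P[~np.isnan(P[:,0])]; P=P[(abs(P[:,0]-.525)<.1)&(P[:,1]>-.05)&(P[:,1]<.38)]
    pl=P[(P[:,2]>.009)&(P[:,2]<.022)]
    rect=cv2.minAreaRect((pl[:,:2]*1000).astype(np.float32)); a=rect[2]
    a=[b for b in (a-180,a-90,a) if -110<b<-70][0]
    c,s=np.cos(np.deg2rad(a)),np.sin(np.deg2rad(a)); M=np.array([[c,s,0],[-s,c,0],[0,0,1]])
    Q=P@M.T; q=M[:2,:2]@np.array(rect[0])/1000
    r=Q[(Q[:,2]>.0345)&(Q[:,2]<.041)&(abs(Q[:,0]-q[0]-.06)<.06)]
    n=np.histogram(r[:,1],np.arange(q[1]-.03,q[1]+.03,.0005)); k=n[1][:-1][n[0]>.5*np.percentile(n[0],90)]
    st=Q[(Q[:,2]>.044)&(Q[:,2]<.055)&(abs(Q[:,1]-q[1])<.02)]; sx=st[:,0]
    end=sx[sx<q[0]+.002].max() if (sx<q[0]+.002).any() else np.nan
    ca=Q[(Q[:,2]>.053)&(Q[:,2]<.06)&(abs(Q[:,0]-q[0]-.112)<.015)&(Q[:,1]<q[1]-.008)]
    return dict(yaw=a,size=rect[1],plate=q,rails=(k.min(),k.max()+.0005),end=end,catch=(ca[:,:2].min(0),ca[:,:2].max(0)))
E
python3 - <<'E'
from h import *
np.set_printoptions(precision=4,suppress=True)
print(fit_carrier(np.load('w1.npz')['W']))
try: print(grip_point_offset)
except NameError: print([k for k in globals() if not k.startswith('_')])
move_pose([0.575,0.09,0.24],[180,0,175.55])
dwell(0.2)
s=get_state(); p=capture('wrist'); save(p,'w2'); W=cloud(p,s); print(s['t'],s['tool_pos'],s['ee_rot'])
np.savez('w2.npz',f=p['frame'],d=p['depth'],W=W)
print(fit_carrier(W))
for c in('scene','side'):print(fit_carrier(np.load(c+'0.npz')['W']))
for n,z in (('handle',.049),('handle_grip',.074),('end_stop',.026),('buffer',.037),('catch',.056)):
    for o in place_of(p,n)[:1]:
        print(n,o['score'],o['point'],on_plane(p,o['point'],z,s))
E
```

```text
{'yaw': -94.44315338134766, 'size': (345.44207763671875, 130.3988494873047), 'plate': array([-0.2141,  0.5119]), 'rails': (np.float64(0.4919231707426319), np.float64(0.531923170742632)), 'end': np.float64(-0.21628452666603662), 'catch': (array([-0.1043,  0.4863]), array([-0.1002,  0.4994]))}
0.0187
7.1 [0.575 0.09  0.24 ] [-179.9998    0.0015  175.5424]
{'yaw': -94.46614837646484, 'size': (344.6200866699219, 128.13436889648438), 'plate': array([-0.2149,  0.5108]), 'rails': (np.float64(0.4907567634700326), np.float64(0.5302567634700326)), 'end': np.float64(-0.21729833482251998), 'catch': (array([-0.1051,  0.4855]), array([-0.1011,  0.4979]))}
{'yaw': -94.49032592773438, 'size': (345.5679626464844, 134.15557861328125), 'plate': array([-0.216 ,  0.5121]), 'rails': (np.float64(0.49260623611126547), np.float64(0.5331062361112655)), 'end': np.float64(-0.21863047742526578), 'catch': (array([-0.1061,  0.4866]), array([-0.1023,  0.5001]))}
{'yaw': -94.99732971191406, 'size': (350.2950134277344, 132.44065856933594), 'plate': array([-0.2168,  0.5093]), 'rails': (np.float64(0.4842878736873387), np.float64(0.5307878736873387)), 'end': np.float64(-0.21675548109276876), 'catch': (array([-0.1085,  0.4851]), array([-0.1016,  0.498 ]))}
handle 0.85 [112.5, 376.9] [0.5237 0.1503 0.049 ]
handle_grip 0.76 [117.4, 374.4] [0.526  0.1439 0.074 ]
end_stop 0.85 [112.0, 398.7] [0.5266 0.1762 0.026 ]
buffer 0.92 [113.8, 261.5] [0.5169 0.0383 0.037 ]
catch 0.77 [100.8, 277.8] [0.5055 0.058  0.056 ]
```

```bash
cat >> h.py <<'E'
YAW=-94.45; X0=-0.2172; Y0=0.5112
_c,_s=np.cos(np.deg2rad(YAW)),np.sin(np.deg2rad(YAW))
def C(x,y,z): "carrier mm -> world m"; X=X0+x/1000; Y=Y0+y/1000; return [_c*X-_s*Y,_s*X+_c*Y,z/1000]
def toC(p): return np.array([(_c*p[0]+_s*p[1]-X0)*1000,(-_s*p[0]+_c*p[1]-Y0)*1000,p[2]*1000])
def fC(st): f=st['wrist_force']; return np.array([_c*f[0]+_s*f[1],-_s*f[0]+_c*f[1],f[2]])
HY=[180,0,175.55]
E
python3 - <<'E'
from h import *
np.set_printoptions(precision=2,suppress=True)
move_gripper(.04,20)
movel(C(33.5,0,120),HY,rate=.25)
movel(C(33.5,0,62.5),HY,rate=.1)
print(fC(get_state()))
move_gripper(0.0,20)
s=get_state();print(s['t'],s['opening'],s['finger_force'],fC(s),toC(s['tool_pos']))
movel(C(60,0,62.5),HY,rate=.06)
s=get_state();print(s['t'],s['opening'],s['finger_force'],fC(s),toC(s['tool_pos']))
p=capture('side'); save(p,'s1')
E
```

```text
[ 0.68 -0.49 -0.35]
9.7167 0.009664193702798694 24.853363037109375 [-4.95  0.18  0.75] [32.23  0.52 63.3 ]
10.3083 0.00967151870889485 24.833987653255463 [-7.88 -0.62  1.11] [58.7   0.5  63.29]
```

```bash
python3 - <<'E'
from h import *
np.set_printoptions(precision=2,suppress=True)
movel(C(122,0,62.5),HY,rate=.07)
x=122
while x<127:
    s=get_state(); print(x,fC(s),toC(s['tool_pos']))
    if toC(s['tool_pos'])[0]>123.7 or fC(s)[0]<-13.5: break
    x+=.5; movel(C(x,0,62.5),HY,rate=.02); dwell(.1)
print(get_state()['t'])
movel(C(x,-7.5,62.5),HY,rate=.03); dwell(.1)
s=get_state(); print(s['t'],fC(s),toC(s['tool_pos']),s['opening'])
p=capture('side'); save(p,'s1')
p=capture('scene'); save(p,'s2')
E
```

```text
122 [-8.92  0.91  2.62] [120.46   0.47  63.25]
122.5 [-7.81  0.2   2.43] [120.79   0.46  63.27]
123.0 [-8.9  -0.26  2.36] [121.3    0.48  63.27]
123.5 [-8.72 -0.    1.69] [121.79   0.48  63.28]
124.0 [-8.16 -0.64  1.06] [122.26   0.46  63.27]
124.5 [-8.82  0.1   2.41] [122.78   0.45  63.25]
125.0 [-8.72 -0.17  2.76] [123.28   0.49  63.28]
125.5 [-7.9   0.79  3.03] [123.8    0.51  63.28]
13.8417
14.3417 [-8.87 -1.22  3.52] [123.78  -7.34  63.26] 0.009692173796694003
```

```bash
python3 - <<'E'
from h import *
np.set_printoptions(precision=2,suppress=True)
for x in (124.5,123.5,122.5,121.8,121):
    movel(C(x,-7.5,62.5),HY,rate=.02); dwell(.15)
    s=get_state(); f=fC(s); print(x,f,toC(s['tool_pos']))
    if abs(f[0])<2: break
E
```

```text
124.5 [-8.99 -1.02  3.59] [122.81  -7.33  63.27]
123.5 [-8.45 -0.59  3.65] [121.78  -7.33  63.24]
122.5 [-6.54 -1.47  6.73] [121.65  -7.33  63.2 ]
121.8 [-3.82 -1.76  6.17] [121.54  -7.31  63.25]
121 [-0.16 -1.82  6.57] [121.39  -7.31  63.24]
```

```bash
python3 - <<'E'
from h import *
np.set_printoptions(precision=4,suppress=True)
move_gripper(.035)
s=get_state(); print(s['t'],fC(s))
movel(C(121.4,-7.5,130),HY,rate=.2)
move_pose([.51,-.27,.24],[180,0,90]); dwell(.15)
s=get_state(); p=capture('wrist'); save(p,'w3'); W=cloud(p,s); print(s['t'],s['tool_pos'])
np.savez('w3.npz',f=p['frame'],d=p['depth'],W=W)
for o in place_of(p,'block_a')[:6]:
    print(o['score'],o['point'],on_plane(p,o['point'],.003,s))
m=(W[...,2]>.02)&(W[...,2]<.04)
n,l,st,ce=cv2.connectedComponentsWithStats(m.astype(np.uint8))
for i in range(1,n):
    if st[i,4]<60: continue
    q=W[l==i]; t=q[q[:,2]>np.percentile(q[:,2],60)-.003]
    print(st[i],p['frame'][l==i].mean(0),np.median(t[:,2]),cv2.minAreaRect((t[:,:2]*1000).astype(np.float32)))
p=capture('side');save(p,'s3')
E
```

```text
16.8083 [0.0288 0.3359 0.0809]
18.75 [ 0.5103 -0.2688  0.2395]
0.87 [140.5, 190.6] [ 0.3676 -0.2468  0.003 ]
0.79 [117.9, 280.3] [ 0.468  -0.2221  0.003 ]
0.78 [136.0, 354.8] [ 0.5499 -0.2415  0.003 ]
0.73 [122.1, 453.1] [ 0.6568 -0.2262  0.003 ]
[509   0  37  30 447] [52.9396 47.7808 40.9195] 0.03456400745456856 ((702.5234985351562, -128.54725646972656), (9.120535850524902, 39.195499420166016), 54.00435256958008)
[268 106  33  28 675] [90.157  54.0815 26.6015] 0.030648051782189684 ((474.6421813964844, -222.3734588623047), (22.116962432861328, 30.10209846496582), 76.78072357177734)
[442 108  38  33 700] [39.7329 53.9357 95.0329] 0.02765005770147691 ((656.656005859375, -226.271484375), (22.123981475830078, 30.98890495300293), 60.33818435668945)
[341 125  36  32 654] [94.0459 56.3899 28.3716] 0.03073674240632987 ((551.19580078125, -243.414306640625), (22.01411247253418, 30.199462890625), 61.01893615722656)
[168 128  33  34 666] [132.1141 105.8919  16.7823] 0.02763752392450214 ((368.6358337402344, -248.29238891601562), (22.678682327270508, 29.825702667236328), 19.537723541259766)
```

View pics/w3.png

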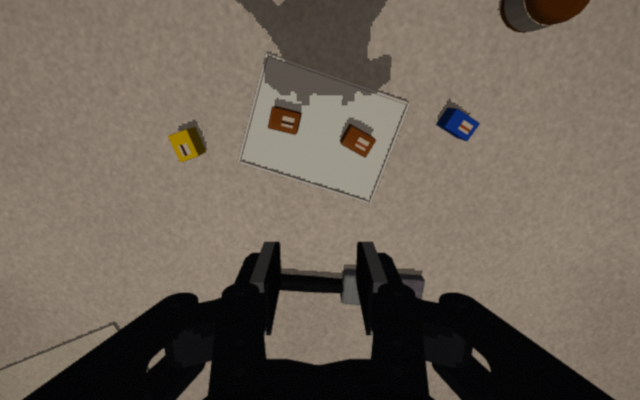

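Both amber blocks stand in the tray, at (285,120) and (358,140), and the decoys lie outside it. The depth rectangles agree with the picture, and the catch now holds the follower. I'm picking up the first block.

```bash
cat >> h.py <<'E'
PY=[180,0,85.55]
def pick(x,y,yaw):
    o=[180,0,yaw]
    move_gripper(.042,20)
    move_pose([x,y,.09],o)
    s=get_state()['tool_pos']; dx,dy=x-s[0],y-s[1]
    movel([x+dx,y+dy,.018],o,rate=.1); 
    move_gripper(0.0,20); s=get_state(); print('pick',s['t'],s['opening'],s['finger_force'],s['tool_pos'])
    movel([x,y,.15],o,rate=.25)
def over(cx):
    move_pose(C(cx,0,140),PY)
    movel(C(cx,0,80),PY,rate=.2); dwell(.15)
    s=get_state(); e=toC(s['tool_pos'])-[cx,0,80]; print('over',s['t'],e,s['ee_rot'],s['opening'])
    return e
def lower(cx,e):
    f0=fC(get_state()); z=58
    movel(C(cx-e[0],-e[1],z-e[2]),PY,rate=.1)
    while z>39.5:
        z-=1; movel(C(cx-e[0],-e[1],z-e[2]),PY,rate=.03)
        s=get_state(); f=fC(s)-f0
        if abs(f[2])>4 or abs(f[1])>6: print(z,f,toC(s['tool_pos'])); 
        if abs(f[2])>7: break
    dwell(.1); s=get_state(); print('end',s['t'],z,fC(s)-f0,toC(s['tool_pos']),s['opening'])
E
python3 - <<'E'
from h import *
np.set_printoptions(precision=2,suppress=True)
pick(.4746,-.2224,166.8)
e=over(20)
p=capture('side');save(p,'s4')
E
```

```text
pick 21.5 0.02135385600245841 21.546330749988556 [ 0.47 -0.22  0.02]
over 24.6417 [-0.1   1.13  1.55] [179.84  -0.04  85.54] 0.02162697406288693
```

```bash
cat >> h.py <<'E'
def lower(cx,e):
    f0=fC(get_state()); z=60
    movel(C(cx-e[0],-e[1],z-e[2]),PY,rate=.1); dwell(.1)
    g=toC(get_state()['tool_pos'])-[cx,0,z]; print('resid',g); e=e+g
    while z>39.5:
        z-=1; movel(C(cx-e[0],-e[1],z-e[2]),PY,rate=.03)
        s=get_state(); f=fC(s)-f0
        if abs(f[2])>3 or abs(f[1])>4: print(z,f,toC(s['tool_pos'])); 
        if abs(f[2])>6: break
    dwell(.1); s=get_state(); print('end',s['t'],z,fC(s)-f0,toC(s['tool_pos']),s['opening'])
E
python3 - <<'E'
from h import *
np.set_printoptions(precision=2,suppress=True)
lower(20,np.array([-.1,1.13,1.55]))
E
```

```text
resid [-0.02 -0.69 -0.94]
45 [-0.05  4.41  0.89] [20.1  -0.16 44.4 ]
44 [-0.04  4.23  1.33] [20.1  -0.14 43.38]
43 [-0.1   4.84  1.48] [20.1  -0.16 42.34]
42 [0.34 2.84 4.9 ] [20.03 -0.12 41.8 ]
41 [ 0.89  1.43 13.97] [20.05 -0.08 41.77]
end 30.0083 41 [ 1.59  0.15 14.15] [20.06 -0.09 41.75] 0.02096266884910311
```

```bash
python3 - <<'E'
from h import *
np.set_printoptions(precision=2,suppress=True)
move_gripper(.034)
movel(C(20,0,130),PY,rate=.25)
p=capture('wrist');save(p,'w4')
pick(.5512,-.2434,151.0)
move_pose(C(56,0.4,140),PY)
movel(C(56,-.2,60),PY,rate=.15); dwell(.15)
s=get_state(); print(s['t'],toC(s['tool_pos']),s['ee_rot'],s['opening'])
E
```

```text
pick 33.875 0.021184933489867778 21.46623730659485 [ 0.55 -0.24  0.02]
36.9417 [55.95  0.64 61.15] [179.87  -0.02  85.54] 0.0213988255609081
```

View pics/w4.png

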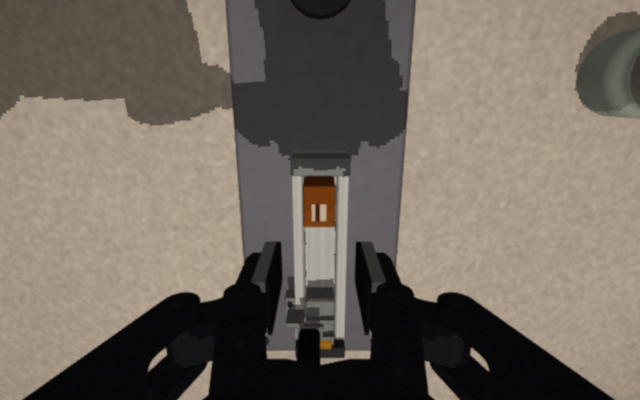

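The first block sits in the channel at (319,205), square between the rails and close behind the end stop. Next I'm lowering the second block.

```bash
python3 - <<'E'
from h import *
np.set_printoptions(precision=2,suppress=True)
f0=fC(get_state()); y=-.6
for z in (55,51,47,45,44,43,42,41.2,40.6,40):
    movel(C(56,y,z-1),PY,rate=.03)
    s=get_state(); f=fC(s)-f0; print(z,f,toC(s['tool_pos']))
    if abs(f[2])>7: break
E
```

```text
55 [-0.61  0.36 -0.54] [56.   -0.77 53.86]
51 [-0.62  2.14 -1.25] [55.98 -0.15 49.9 ]
47 [ 0.04  4.62 -2.03] [56.01 -0.11 45.89]
45 [-0.19  4.58 -2.57] [55.98 -0.17 43.97]
44 [ 0.    3.85 -1.76] [55.97 -0.14 43.16]
43 [-0.57  5.36 -1.07] [55.97 -0.15 42.17]
42 [-0.6   3.1   6.14] [55.94 -0.11 41.89]
41.2 [ 0.65  0.54 12.98] [55.92 -0.08 41.87]
```

```bash
python3 - <<'E'
from h import *
np.set_printoptions(precision=2,suppress=True)
move_gripper(.034)
movel(C(56,0,140),PY,rate=.25)
s=get_state();p=capture('wrist');save(p,'w5')
move_gripper(.035,20)
move_pose(C(122.4,-7.5,130),HY)
dwell(.1); e=toC(get_state()['tool_pos'])-[122.4,-7.5,130]; print(e)
movel(C(122.4,-7.5-e[1]+.1,62.7),HY,rate=.15); dwell(.1)
s=get_state();print(s['t'],toC(s['tool_pos']),fC(s))
move_gripper(0,20)
s=get_state();print(s['t'],toC(s['tool_pos']),fC(s),s['opening'])
E
```

```text
[-0.12  0.03 -0.01]
42.5083 [122.34  -6.59  63.78] [-0.4  -0.22  0.02]
42.8417 [121.62  -6.88  63.6 ] [-4.76 -0.54  5.3 ] 0.009572313444414069
```

View pics/w5.png

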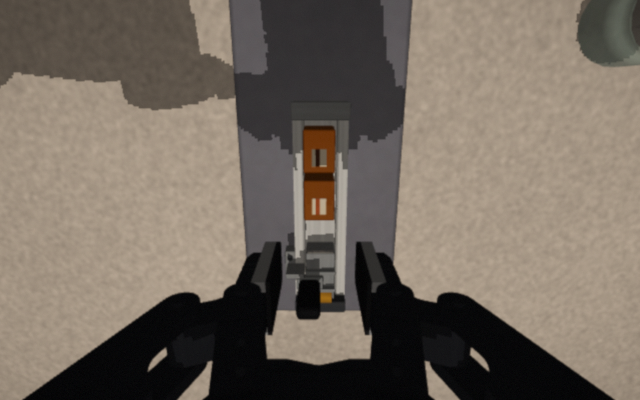

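Both blocks lie flat between the rails, at (319,150) and (319,197), with the follower still caught. I'm releasing the bolt and easing the follower forward.

```bash
python3 - <<'E'
from h import *
np.set_printoptions(precision=2,suppress=True)
x=122.4
while x<126.5:
    x+=.5; movel(C(x,-7.43,62.7),HY,rate=.03); dwell(.05)
    s=get_state(); 
    if toC(s['tool_pos'])[0]>123.5 or fC(s)[0]<-13: break
print(s['t'],x,toC(s['tool_pos']),fC(s))
movel(C(x,.6,62.7),HY,rate=.03); dwell(.1)
s=get_state();print(s['t'],toC(s['tool_pos']),fC(s),s['opening'])
E
```

```text
44.6417 125.4 [123.98  -6.88  63.59] [-7.92 -0.6   4.68]
45.1583 [123.93   1.29  63.6 ] [-8.06  0.22  5.7 ] 0.009780436167129316
```

```bash
python3 - <<'E'
from h import *
np.set_printoptions(precision=2,suppress=True)
for x in (118,110,100,90,86):
    movel(C(x,.6,62.7),HY,rate=.04); s=get_state(); print(s['t'],x,toC(s['tool_pos']),fC(s))
while x>79:
    x-=.7; movel(C(x,.6,62.7),HY,rate=.02); dwell(.08); s=get_state(); f=fC(s)
    if abs(f[0])<1.3: break
print(s['t'],x,toC(s['tool_pos']),f)
E
```

```text
45.4917 118 [116.37   1.28  63.58] [-9.36 -0.32  4.93]
45.8417 110 [108.39   1.29  63.59] [-7.84 -0.09  4.56]
46.2417 100 [98.43  1.31 63.61] [-8.73  0.03  5.3 ]
46.6417 90 [88.44  1.28 63.59] [-7.53  0.29  4.26]
46.8917 86 [84.52  1.29 63.61] [-8.14 -0.22  4.12]
50.225 78.99999999999997 [81.76  1.31 63.63] [12.03 -0.95  8.37]
```

```bash
python3 - <<'E'
from h import *
np.set_printoptions(precision=2,suppress=True)
movel(C(81.1,.6,62.7),HY,rate=.02); dwell(.1); s=get_state(); print(s['t'],toC(s['tool_pos']),fC(s))
move_gripper(.035); dwell(.1)
movel(C(81.5,.6,130),HY,rate=.15)
# view from aside
move_pose(C(60,65,200),[180,0,175.55]); dwell(.1)
s=get_state();p=capture('wrist');save(p,'w6'); W=cloud(p,s); print(s['t'])
P=W.reshape(-1,3); P=P[~np.isnan(P[:,0])]; Q=np.array([toC(q) for q in P if abs(q[0]-.52)<.05 and -.0<q[1]<.21])
def ext(m): k=Q[m]; print(np.percentile(k,[2,98],axis=0), len(k))
ext((Q[:,2]>51)&(Q[:,2]<57)&(Q[:,0]>-2)&(Q[:,0]<63)&(abs(Q[:,1])<14))
ext((Q[:,2]>85)); 
E
```

```text
50.5833 [82.01  1.29 63.58] [ 2.8  -1.21  6.7 ]
52.225
[[  1.3  -11.9   52.1 ]
 [ 58.88   9.46  55.22]] 2045
[[ 36.86  42.2  238.75]
 [119.52  51.52 289.44]] 15100
```

View pics/w6.png

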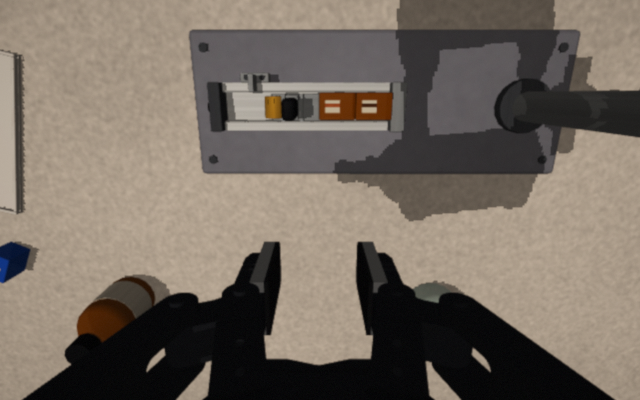

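The two blocks sit in a tight row at (337,107) and (373,107) against the end stop, with the follower resting on them. The gripper is clear, so I'm handing in.

```bash
python3 -c "
from rig import *
print(sign_off())"
```

```text
the job is handed in; nothing more can be done
None
```

I handed in the job at about 52 s of robot time. Both blocks sit flat in a tight row against the end stop with the follower resting on them and the gripper clear; the hand-in call returned no verdict.

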